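# Reset the sliding dish stop of a viewing plate

### The arm

A 6-joint arm with a two-finger parallel gripper is mounted at the origin on the work surface. World frame = base frame: x ahead of the robot, y to its left, z up, the work surface at z = 0. Lengths are in mm, angles in degrees, forces in N, time in s.
With the tool pointing down it reaches from about 375 to 750 mm from the base axis. Payload 9 kg.
Tool frame: the origin (TCP) lies at the very end of the fingers, on their centre line; the grasp point (between the pads) lies env.tcp_to_grasp behind it (env.tcp_to_grasp is the distance from the TCP to the grasp point, in mm); z points along the fingers, y is the direction in which the jaws open and shut (so a half turn about z gives the same grasp; the last joint's range is limited). The gripper opens to 85 mm and grips with 20 to 120 N. Pads are 22 mm wide; open, the fingers measure 114 mm over their backs; the gripper's body (76 mm by 85 mm) begins 54 mm behind the grasp point. The pads swing forward as they close: fully open they stand 13 mm farther back than shut.
Start: joints at [59.433, 5.964, 5.575, 89.605, 0, 77.527], TCP at [186.351, 570.36, 231.331] pointing down, gripper open.
Joint ranges: [-171.21, 171.21], [-48.23, 106.86], [-62.78, 66.21], [-105.2, 120.99], [-86.42, 89.51], [-180, 180]. Speed limits (degrees/s): [127.2, 127.2, 147.25, 180, 180, 180].

### API

Orientations are given as [roll, pitch, yaw] about the fixed x, y, z axes, in that order (R = Rz(yaw) Ry(pitch) Rx(roll)).
In Python, from bench import status, viewer, env gives the robot as it stands. The module is installed in compiled form; this text tells all that it offers.
- The arm moves only by the shell command python3 -m inch 'ROWS' [OPENING] [FORCE]. ROWS is JSON, a list of rows, each an object with "xyz": the shift along the world's x, y, z in mm, a list of three; "turn": the turn about the world's z in rad. A call has 1 to 20 rows; each row is the pose to reach, as a shift and turn from the pose commanded when the call began; what a row does not reach only later rows make up. A row lasts 1/8 s, in which the tool goes at most 62.5 mm and 10.7 degrees, less where a joint would pass 70% of its speed; a pose out of reach is approached as far as the arm can. A call with a gripper value outside its range is refused whole. OPENING is the finger opening in mm, from 0 to 85.4, set as the call begins (- or left out, the last holds). The fingers move at their own pace and stop on an object; FORCE is the grip in N (left out, the last holds). Time passes only in rows, so rows that repeat a pose let the fingers close. It gives the time, the measured TCP pose, the force and the opening at its end, in the units of the state.
- status.state(): the state, without advancing time (a new reading comes with each control period).
- viewer.capture(name): name is "scene" or "top"; returns a dict with "pixels" (480x640x3 uint8, red, green, blue), "fx", "fy", "cx", "cy" (pixels), "extrinsics" (4x4, takes a point from camera to world coordinates). Camera axes: x right, y down, z forward; pixel columns grow to the right and rows downward; lengths in mm; the calibration is good to about 2 mm. A picture is of the moment at which its call begins. There is no depth.
- env.job_done(): hands the job in, once; it reports no verdict.
The state is a dict: "clock": time; "q": joint angles; "joint_velocities": joint speeds; "tau": joint torques, N m; "tool_pos": TCP position; "tcp_rot": TCP orientation; "contact_force": force on the tool from outside, world axes, zero at the start; "ft_torque": the same for the moment, N m; "grip_width": finger opening in mm.
Only numpy, scipy, OpenCV 4.12 (cv2) and the standard library are available. Lean on these libraries where they do the work, as an engineer would, in place of code of your own. Each camera call takes 0.05 s, during which the arm holds its last target. There are 200 camera calls.

### The job

Set the sliding stop of the dish-viewing plate to its mark: pull up the spring pin and give it a quarter turn so that it drops into its rest notch and stays out, slide the stop until its pointer stands at the line on the small tab, then turn the wing knob clockwise as far as it goes to clamp it. Leave the pin resting out and the stop at the line, and do not disturb the beaker, the slide box or the glass dish.

Things in the scene. Friction and masses are not known exactly. Their poses are not given: they have to be found in the camera images.
- plate: flat grey-painted plate fixed to the bench, 138 x 355 mm and 10 mm thick, with a round white light window at its +y end. Its frame: origin at bench height (z = 0) below the middle between the two bolts, z up, +y along its length towards the window (the way in which the stop slides out), +x to its edge with the mark. At yaw 0 its axes are the world's. The plate is 60 mm wide to -x, 78 mm to +x, and reaches from y -115 to y +240 mm.
- stop_fence (a point): the middle of the upright fence of the sliding stop, 10 mm below its top edge (45 mm above the bench). The stop is a bare steel angle: a flat 80 x 160 x 5 mm foot with two slots over two bolts, lying on the plate, and at its +y end the fence, a wall 80 mm wide along the plate's x, 8 mm thick along the plate's y, its top 55 mm above the bench and 40 mm above the foot. It can be pinched from above across its 8 mm and slid along; it moves only along the plate's y.
- stop_pointer (a point): the tip of the stop's pointer, a small steel point that sticks out of the fence's foot to the plate's +x side, 12.5 mm above the bench. It lies at the same plate y as the middle of the fence and 52 mm to plate +x of it: at plate x = 52 mm, y = 66 mm plus joint stop.
- mark: small white tab, 24 x 24 x 2 mm, fixed on the plate's +x edge, with one dark scribed line 3 mm wide across it along the plate's x. Its origin lies on the line, on the plate's top face (10 mm above the bench); its axes are parallel to the plate's. The tip of the pointer passes 1 mm from the tab's inner edge.
- stop (a joint): how far the stop has slid towards plate +y from where the pin locks it (m): 0 at the start, at most 0.055. It needs about 2 N to slide when unlocked and unclamped, and stays where it is left.
- clamp_grip (a point): grasp point on the wing knob that clamps the stop: a black upright wing 46 mm long, 12 mm thick and 32 mm high, from 26 to 58 mm above the bench, on a round hub of radius 12 mm below it. The point is on the turning axis, 46 mm above the bench, at plate x = -22, y = 0 mm; the knob does not move with the stop. The wing lies along the plate's x when joint clamp is 0.
- clamp (a joint): turn of the wing knob (rad), growing clockwise as seen from above: starts loose between 0 and 0.25, its stop is at 1.5; up to about 1.0 it is loose, beyond that it presses on the stop and clamps it. It stays where it is left. The turning resistance is about 0.1 N m.
- pin_grip (a point): grasp point in the middle of the spring pin's handle: a black bar 42 mm long, 12 mm thick and 24 mm high, on a steel shaft that stands upright in a bare aluminium bridge over the stop. Pin down, the point is 67 mm above the bench, the bar reaches from 54 to 78 mm, and the slotted steel collar below it ends at 42 mm. It is at plate x = 0, y = -75 mm. With joint pin_turn at 0 the bar lies along the plate's x.
- pin_lift (a joint): height by which the spring pin is pulled up (m): 0 down (locking the stop), 0.0145 at its upper end. A spring pushes it down with 5 N at the bottom and 8 N at the top. Its cross bar must come above 0.010 before it can turn over the collar; turned a quarter turn it drops into the rest notch and stays at 0.008.
- pin_turn (a joint): turn of the pin's handle (rad), growing anticlockwise as seen from above: 0 in the locking position, the rest notch is at a quarter turn either way, +1.57 or -1.57, and catches within about 0.2 of it; stops at +-1.85.
- beaker: glass beaker, 68 mm across and 85 mm high, standing loose near the plate's -y end; origin at the centre of its underside. Leave alone.
- slide_box: flat white slide box 60 x 85 x 24 mm, loose, beyond the plate's +x edge; origin at the centre of its underside. Leave alone.
- dish: closed glass Petri dish 94 mm across and 16 mm high, loose, beyond the plate's +x edge; origin at the centre of its underside. Leave alone.

How it is judged:
By the outcome, as a careful person would: the job done as asked, in the order asked, and still so for the second after the job is handed in, with the robot touching nothing.
It also fails if it takes over 61 s, if anything falls off the work surface, if the arm or the gripper's body presses on something with over 40 N, if the wrist force passes 120 N, or if a joint passes its speed limit or range.

## Working session

There is one attempt and no reset: what is moved stays moved. The work goes in short steps, Python scripts to look and compute and a shell command to move; the robot and the scene stay as the last step left them, time stands still between calls to the robot, and variables do not carry over. Pictures are saved under pics/ and viewed, about 8 in all and at most 12, crops included, and the job is handed in when it is done.

```bash
mkdir -p pics; cat > h.py <<'E'
import numpy as np, cv2
from bench import status, viewer, env
def cap(n,f):
    c=viewer.capture(n); cv2.imwrite(f,cv2.cvtColor(c["pixels"],cv2.COLOR_RGB2BGR))
    np.savez(f+'.npz',**{k:np.array(v) for k,v in c.items()}); return c
def ray(c,u,v,z):
    T=np.array(c["extrinsics"]); d=T[:3,:3]@np.array([(u-c["cx"])/c["fx"],(v-c["cy"])/c["fy"],1]); o=T[:3,3]
    return o+d*(z-o[2])/d[2]
def proj(c,p):
    T=np.array(c["extrinsics"]); q=T[:3,:3].T@(np.array(p)-T[:3,3]); return c["fx"]*q[0]/q[2]+c["cx"],c["fy"]*q[1]/q[2]+c["cy"]
E
python3 - <<'E'
from h import *
for n in("top","scene"):
    c=cap(n,f'pics/{n}1.png'); print(n,c["fx"],c["cx"],c["cy"],np.round(c["extrinsics"],3).tolist())
print(status.state(),env.tcp_to_grasp)
E
```

```text
top 476.95789068577875 324.42757190153134 231.66462453622705 [[-0.023, -0.992, 0.127, 540.584], [-0.999, 0.026, 0.024, -62.241], [-0.027, -0.127, -0.992, 781.472], [0.0, 0.0, 0.0, 1.0]]
scene 616.8962568673736 317.818524101845 230.40510443154707 [[0.108, 0.713, -0.693, 1261.833], [0.994, -0.086, 0.066, -123.21], [-0.012, -0.696, -0.718, 760.994], [0.0, 0.0, 0.0, 1.0]]
{'clock': 0.1, 'q': array([5.94344067e+01, 5.99567163e+00, 5.53220392e+00, 8.96058395e+01,
       7.85374797e-04, 7.75264228e+01]), 'joint_velocities': array([-0.01799053, -0.10549308,  0.22460277,  0.06212763,  0.00857437,
        0.0734225 ]), 'tau': array([ 7.14788403e-03, -5.58209503e+01,  5.04716992e+01,  1.31083676e-02,
       -2.62773865e-04, -2.25237403e-05]), 'tool_pos': array([186.15889103, 570.07253288, 230.6018634 ]), 'tcp_rot': array([-1.79932498e+02, -1.57364539e-02,  1.61907974e+02]), 'contact_force': array([ 0.16564093,  0.74002407, -0.61864171]), 'ft_torque': array([-0.01106433, -0.01690369, -0.00599188]), 'grip_width': 85.42230978435441} 18.700000000000003
```

View pics/top1.png

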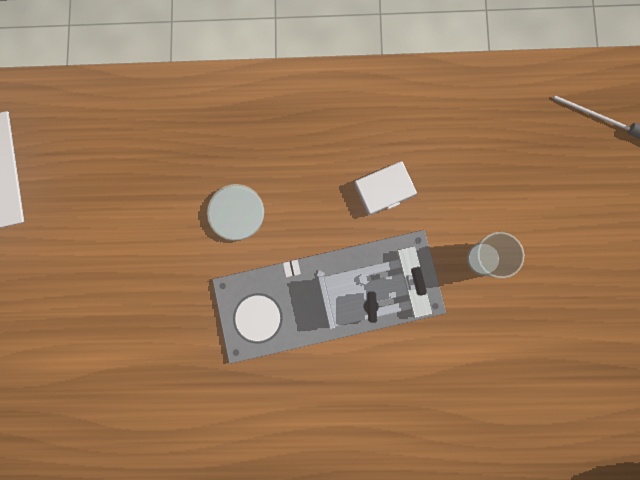

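View pics/scene1.png

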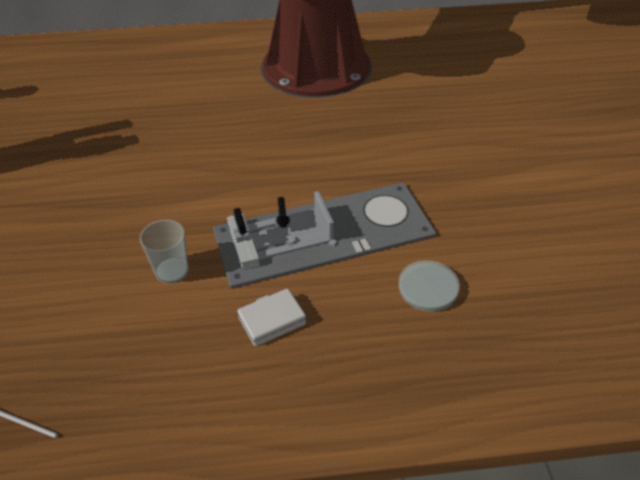

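The top view shows the plate with corners near (212,280), (426,231), (445,312) and (229,363), the pin bar at (419,281), the wing at (372,306), the mark line at (292,268) and the pointer at (320,273). The scene view agrees, with the mark at (361,245) and the pointer at (333,243).

```bash
cat > m.py <<'E'
from h import *
def corners(c,seeds):
    # plate edges: grey (low saturation) mask -> hull -> 4 fitted edge lines -> corners
    im=c["pixels"]; hsv=cv2.cvtColor(im,cv2.COLOR_RGB2HSV); m=((hsv[...,1]<70)*255).astype(np.uint8)
    roi=np.zeros_like(m); cv2.fillConvexPoly(roi,cv2.convexHull((np.array(seeds)+ (np.array(seeds)-np.mean(seeds,0))*0.05).astype(np.int32)),255)
    cs,_=cv2.findContours(m&roi,cv2.RETR_EXTERNAL,cv2.CHAIN_APPROX_NONE); pts=max(cs,key=cv2.contourArea)[:,0,:].astype(float)
    L=[]
    for i in range(4):
        a,b=np.array(seeds[i],float),np.array(seeds[(i+1)%4],float); d=(b-a)/np.linalg.norm(b-a); r=pts-a
        s=r@d; n=r@[-d[1],d[0]]; k=(abs(n)<4)&(s>8)&(s<np.linalg.norm(b-a)-8)
        vx,vy,x,y=cv2.fitLine(pts[k].astype(np.float32),cv2.DIST_HUBER,0,.01,.01).ravel(); L.append(np.cross([x,y,1],[x+vx,y+vy,1]))
    out=[]
    for i in range(4):
        p=np.cross(L[i-1],L[i]); out.append(p[:2]/p[2])
    return np.array(out)
if __name__=="__main__":
    model=np.array([[78,240],[78,-115],[-60,-115],[-60,240.]])
    for n,s in(("top",[(212,280),(426,231),(445,312),(229,363)]),("scene",[(436,232),(232,283),(214,226),(406,185)])):
        d=np.load(f'pics/{n}1.png.npz'); c={k:d[k] for k in d}
        px=corners(c,s); W=np.array([ray(c,u,v,10)[:2] for u,v in px])
        A=W-W.mean(0);B=model-model.mean(0);yaw=np.arctan2((B[:,0]*A[:,1]-B[:,1]*A[:,0]).sum(),(A*B).sum())
        R=np.array([[np.cos(yaw),-np.sin(yaw)],[np.sin(yaw),np.cos(yaw)]]); t=W.mean(0)-R@model.mean(0)
        print(n,px.round(1).tolist(),'yaw',np.degrees(yaw),'t',t,'res',(W-model@R.T-t).round(1).tolist())
        for nm,(u,v),z in (('mark',(292,268) if n=='top' else (361,245),11),('ptr',(320,273) if n=='top' else (333,243),12.5),('pin',(418,272) if n=='top' else (239,212),78),('wing',(371,296) if n=='top' else (281,200),58)):
            print(nm,(R.T@(ray(c,u,v,z)[:2]-t)).round(1))
        im=c["pixels"]; dk=((im.max(2)<35)*255).astype(np.uint8)
        b=cv2.resize(cv2.cvtColor(im[225:370,205:450] if n=='top' else im[180:290,205:445],cv2.COLOR_RGB2BGR),None,fx=3.2,fy=3.2,interpolation=cv2.INTER_CUBIC); cv2.imwrite(f'pics/{n}1c.png',b)
E
python3 m.py
```

```text
top [[212.0, 279.0], [423.8, 229.8], [445.5, 312.4], [228.8, 363.0]] yaw 11.698575550067977 t [ 540.18256674 -108.96624894] res [[-0.7, -1.2], [-1.3, 0.9], [0.8, 1.3], [1.2, -1.0]]
mark [ 64.9 108.4]
ptr [46.8 66. ]
pin [ 12.6 -75.9]
wing [-6.3 -2. ]
scene [[436.2, 233.0], [229.2, 284.6], [212.8, 225.9], [403.9, 182.9]] yaw 11.439036211612066 t [ 539.68398525 -107.23813737] res [[-1.7, -0.1], [-1.2, 0.1], [0.9, 0.6], [2.1, -0.6]]
mark [ 63.2 110.3]
ptr [45.7 67.3]
pin [ -7.5 -73. ]
wing [-34.4   2.5]
```

View pics/top1c.png

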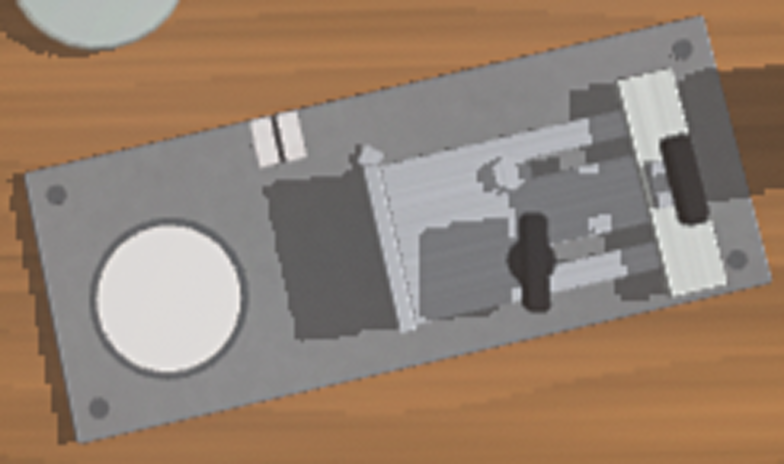

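Both views agree to about 2 mm. The wing is already turned about 0.24 rad clockwise, which is loose as described. Next I'll measure the pin, wing, fence and beaker with the better pixels.

```bash
cat > w.py <<'E'
from h import *
yaw=np.radians(11.6); t=np.array([540,-108.1]); R=np.array([[np.cos(yaw),-np.sin(yaw)],[np.sin(yaw),np.cos(yaw)]])
def P(x,y): return R@np.array([x,y])+t
def Q(w): return R.T@(np.array(w)[:2]-t)
E
python3 - <<'E'
from w import *
for n,x0,y0 in(("top",205,225),("scene",0,0)):
    d=np.load(f'pics/{n}1.png.npz'); c={k:d[k] for k in d}; im=c["pixels"]
    dk=((im.max(2)<62)*255).astype(np.uint8)
    if n=='top':
        for nm,(a,b,e,f),z in(('pin',(408,262,430,300),78),('wing',(360,285,385,325),56)):
            cs,_=cv2.findContours(dk[b:f,a:e].copy(),cv2.RETR_EXTERNAL,cv2.CHAIN_APPROX_NONE); k=max(cs,key=cv2.contourArea); r=cv2.minAreaRect(k); u,v=r[0][0]+a,r[0][1]+b
            w=ray(c,u,v,z); print(nm,r,w.round(1),Q(w).round(1))
    for nm,p in(('pin',(0,-75,78)),('wing',(-22,0,58)),('fence',(0,66,55)),('ptr',(52,66,12.5))):
        print(n,nm,np.round(proj(c,[*P(*p[:2]),p[2]]),1))
    if n=='top':
        for u,v in((320.6,274.1),):print('ptr',Q(ray(c,u,v,12.5)))
        for u,v in((292.2,267.8),):print('mark',Q(ray(c,u,v,11)))
        w=ray(c,500,255,85);print('beaker',w,Q(w))
print(P(0,-75),P(0,66),P(-22,0))
E
```

```text
pin ((9.470499038696289, 19.1270809173584), (26.682308197021484, 7.156770706176758), 76.50426483154297) [ 554.6 -179.3   78. ] [ -0.  -72.7]
wing ((8.350433349609375, 22.562423706054688), (28.794506072998047, 8.367633819580078), 79.87532806396484) [ 517.4 -107.8   56. ] [-22.1   4.8]
top pin [419.  280.8]
top wing [371.6 306.8]
top fence [325.3 302.2]
top ptr [318.8 269.9]
ptr [44.72483687 64.65870358]
mark [ 65.00645246 107.20019393]
beaker [ 589.2811367 -298.8875037   85.       ] [   9.91142716 -196.80006507]
scene pin [238.3 215.7]
scene wing [281.  205.4]
scene fence [323.  206.6]
scene ptr [333.  245.9]
[ 555.08084409 -181.56814372] [526.7288572  -43.44803353] [ 518.44934451 -112.52371427]
```

View pics/scene1c.png

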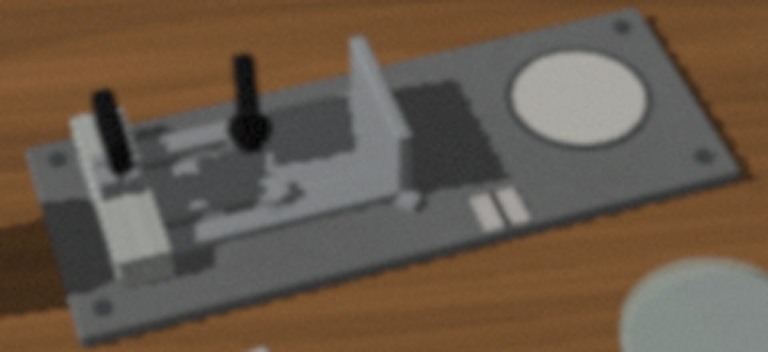

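The model points land on the image within about 2 px, the pin and wing positions match their nominal values, and the mark is at plate y of about 108. Moving above the pin now.

```bash
python3 -m inch '[{"xyz":[45,-92,0],"turn":0.1},{"xyz":[90,-184,0],"turn":0.2},{"xyz":[180,-367,-20],"turn":0.518},{"xyz":[180,-367,-20],"turn":0.518},{"xyz":[180,-367,-20],"turn":0.518},{"xyz":[368.7,-751.9,-91],"turn":0.518},{"xyz":[368.7,-751.9,-91],"turn":0.518},{"xyz":[368.7,-751.9,-91],"turn":0.518},{"xyz":[368.7,-751.9,-91],"turn":0.518},{"xyz":[368.7,-751.9,-91],"turn":0.518},{"xyz":[368.7,-751.9,-91],"turn":0.518},{"xyz":[368.7,-751.9,-91],"turn":0.518},{"xyz":[368.7,-751.9,-91],"turn":0.518},{"xyz":[368.7,-751.9,-91],"turn":0.518},{"xyz":[368.7,-751.9,-91],"turn":0.518},{"xyz":[368.7,-751.9,-91],"turn":0.518},{"xyz":[368.7,-751.9,-91],"turn":0.518},{"xyz":[368.7,-751.9,-91],"turn":0.518}]' 40 40
```

```text
clock: 2.35
tool_pos: [555.1, -180.7, 140.8]
tcp_rot: [-180.0, 0.0, -168.4]
contact_force: [-0.1, -0.3, 0.3]
grip_width: 40.0
```

```bash
python3 -m inch '[{"xyz":[0,-0.5,-40],"turn":0},{"xyz":[0,-0.5,-70],"turn":0},{"xyz":[0,-0.5,-90],"turn":0},{"xyz":[0,-0.5,-90],"turn":0},{"xyz":[0,-0.5,-90],"turn":0}]'
python3 -m inch '[{"xyz":[0,0,0],"turn":0},{"xyz":[0,0,0],"turn":0},{"xyz":[0,0,0],"turn":0},{"xyz":[0,0,0],"turn":0},{"xyz":[0,0,0],"turn":0},{"xyz":[0,0,0],"turn":0},{"xyz":[0,0,0],"turn":0}]' 0 40
python3 - <<'E'
from h import *
print(status.state()['ft_torque'])
c=cap('scene','pics/s2.png');im=cv2.imread('pics/s2.png')[120:300,160:440];cv2.imwrite('pics/s2c.png',cv2.resize(im,None,fx=2.5,fy=2.5,interpolation=cv2.INTER_CUBIC))
E
```

```text
clock: 2.98
tool_pos: [555.8, -182.4, 51.7]
tcp_rot: [-179.9, 0.1, -168.4]
contact_force: [-0.4, 0.5, 0.3]
grip_width: 39.9
clock: 3.85
tool_pos: [555.7, -181.8, 51.7]
tcp_rot: [180.0, 0.1, -168.4]
contact_force: [-0.5, 3.9, 6.4]
grip_width: 11.4
[ 0.75168521  0.29171426 -0.01018021]
```

View pics/s2c.png

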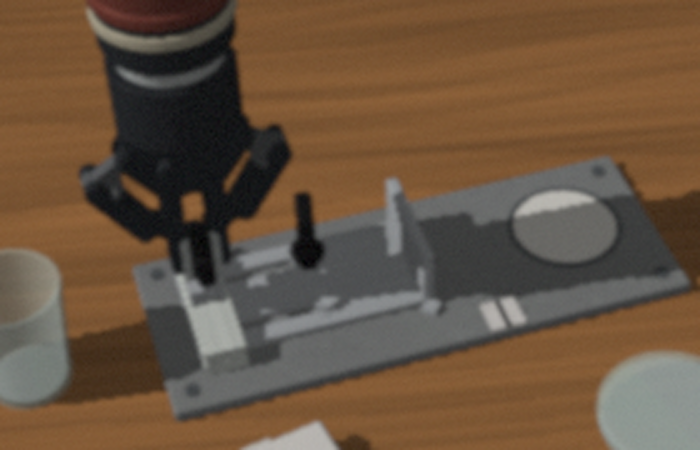

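The bar is held (11.4 mm opening, and the crop shows it between the pads at about (205,250)). Lifting it now.

```bash
python3 -m inch '[{"xyz":[0,0,4],"turn":0},{"xyz":[0,0,8],"turn":0},{"xyz":[0,0,11],"turn":0},{"xyz":[0,0,13],"turn":0},{"xyz":[0,0,13],"turn":0},{"xyz":[0,0,13],"turn":0}]' 0 70
```

```text
clock: 4.65
tool_pos: [555.3, -181.7, 63.0]
tcp_rot: [180.0, 0.0, -168.4]
contact_force: [5.7, 1.8, -7.9]
grip_width: 10.8
```

```bash
python3 -m inch '[{"xyz":[0,0,0.8],"turn":-0.1},{"xyz":[0,0,0.8],"turn":-0.25},{"xyz":[0,0,0.8],"turn":-0.4}]'
python3 -m inch '[{"xyz":[0,0,0],"turn":-0.17},{"xyz":[0,0,0],"turn":-0.34},{"xyz":[0,0,0],"turn":-0.51},{"xyz":[0,0,0],"turn":-0.68},{"xyz":[0,0,0],"turn":-0.85},{"xyz":[0,0,0],"turn":-1.02},{"xyz":[0,0,0],"turn":-1.18},{"xyz":[0,0,0],"turn":-1.18},{"xyz":[0,0,0],"turn":-1.18}]'
python3 -c "
from h import *
print(status.state()['ft_torque'])
cap('scene','pics/s3.png');im=cv2.imread('pics/s3.png')[120:300,160:440];cv2.imwrite('pics/s3c.png',cv2.resize(im,None,fx=2.5,fy=2.5,interpolation=cv2.INTER_CUBIC))"
```

```text
clock: 5.03
tool_pos: [555.3, -181.8, 63.7]
tcp_rot: [180.0, 0.0, 168.4]
contact_force: [4.8, 1.4, -8.1]
grip_width: 10.7
clock: 6.15
tool_pos: [555.1, -181.8, 63.7]
tcp_rot: [180.0, -0.0, 101.2]
contact_force: [4.6, 0.2, -8.2]
grip_width: 10.7
[ 0.22032074 -1.09547227 -0.01068088]
```

View pics/s3c.png

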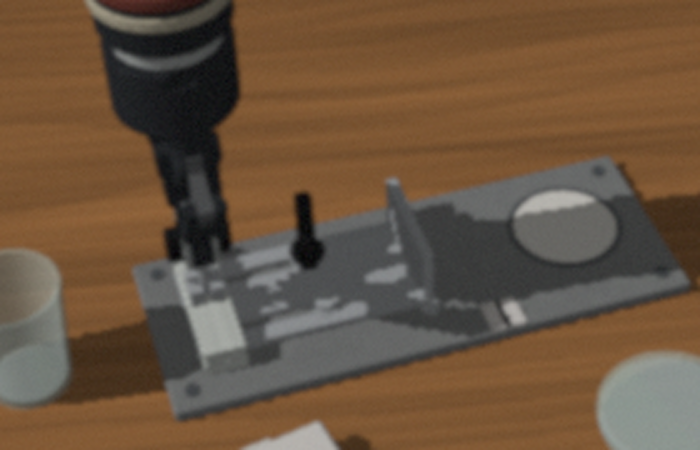

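The handle turned freely and now lies along the plate's y. I'll lower it into the notch, release it and check.

```bash
python3 -m inch '[{"xyz":[0,0,-2],"turn":0},{"xyz":[0,0,-4],"turn":0},{"xyz":[0,0,-5],"turn":0},{"xyz":[0,0,-5],"turn":0},{"xyz":[0,0,-5],"turn":0}]'
python3 -m inch '[{"xyz":[0,0,0],"turn":0},{"xyz":[0,0,0],"turn":0},{"xyz":[0,0,0],"turn":0},{"xyz":[0,0,0],"turn":0},{"xyz":[0,0,40],"turn":0},{"xyz":[0,0,82],"turn":0},{"xyz":[0,0,82],"turn":0}]' 32
python3 -m inch '[{"xyz":[-14,70,0],"turn":0.18},{"xyz":[-28,138,0],"turn":0.36},{"xyz":[-28,138,0],"turn":0.54},{"xyz":[-28,138,0],"turn":0.72},{"xyz":[-28,138,0],"turn":0.9},{"xyz":[-28,138,0],"turn":1.08},{"xyz":[-28,138,0],"turn":1.26},{"xyz":[-28,138,0],"turn":1.44},{"xyz":[-28,138,0],"turn":1.575},{"xyz":[-28,138,0],"turn":1.575},{"xyz":[-28,138,0],"turn":1.575}]'
python3 -c "
from h import *
a=cap('scene','pics/s4.png');b=cap('top','pics/t4.png')
f=lambda p:cv2.resize(p,None,fx=2.5,fy=2.5,interpolation=cv2.INTER_CUBIC)
cv2.imwrite('pics/4c.png',np.vstack([f(cv2.imread('pics/s4.png')[180:290,150:450]),f(cv2.imread('pics/t4.png')[225:345,200:500])]))"
```

```text
clock: 6.82
tool_pos: [555.2, -181.9, 59.7]
tcp_rot: [180.0, 0.0, 101.1]
contact_force: [1.2, 5.5, 3.9]
grip_width: 11.1
clock: 7.7
tool_pos: [557.0, -183.3, 145.2]
tcp_rot: [179.7, 0.3, 101.1]
contact_force: [0.7, -0.0, -0.9]
grip_width: 31.7
clock: 9.07
tool_pos: [526.9, -44.0, 140.7]
tcp_rot: [180.0, -0.0, -168.9]
contact_force: [0.1, -1.0, -0.3]
grip_width: 31.9
```

View pics/4c.png

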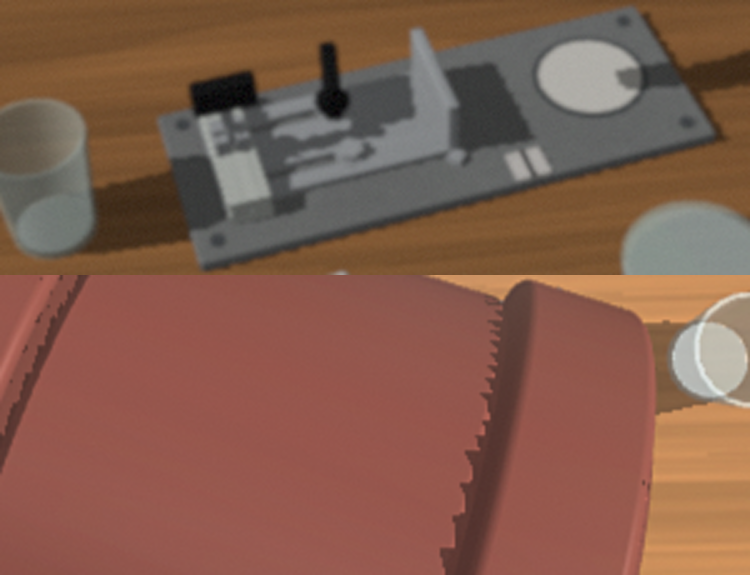

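In the scene crop the handle lies along plate y at (224,92) and stands out on its own, with nothing disturbed. Next is the fence.

```bash
python3 -m inch '[{"xyz":[0,0.5,-50],"turn":0.008},{"xyz":[0,0.5,-90],"turn":0.008},{"xyz":[0,0.5,-110],"turn":0.008},{"xyz":[0,0.5,-112],"turn":0.008},{"xyz":[0,0.5,-112],"turn":0.008}]'
python3 -m inch '[{"xyz":[0,0,0],"turn":0},{"xyz":[0,0,0],"turn":0},{"xyz":[0,0,0],"turn":0},{"xyz":[0,0,0],"turn":0},{"xyz":[0,0,0],"turn":0},{"xyz":[0,0,0],"turn":0}]' 0 40
python3 -m inch '[{"xyz":[-1,4.9,0],"turn":0},{"xyz":[-2,9.8,0],"turn":0},{"xyz":[-2,9.8,0],"turn":0}]'
```

```text
clock: 9.8
tool_pos: [527.6, -43.7, 30.0]
tcp_rot: [-180.0, 0.1, -168.3]
contact_force: [0.3, 0.3, 0.4]
grip_width: 31.7
clock: 10.55
tool_pos: [527.9, -43.3, 30.5]
tcp_rot: [180.0, 0.1, -168.2]
contact_force: [-1.5, 3.5, 6.0]
grip_width: 7.1
clock: 10.92
tool_pos: [525.9, -33.7, 30.5]
tcp_rot: [-179.9, 0.1, -168.2]
contact_force: [-1.0, 1.4, 7.7]
grip_width: 7.3
```

The stop slides freely with low force, so the pin is out. Sliding most of the remaining way, then looking.

```bash
python3 -m inch '[{"xyz":[-1.6,7.8,0],"turn":0},{"xyz":[-3.2,15.7,0],"turn":0},{"xyz":[-4.8,23.5,0],"turn":0},{"xyz":[-6.2,30.4,0],"turn":0},{"xyz":[-6.2,30.4,0],"turn":0},{"xyz":[-6.2,30.4,0],"turn":0}]'
python3 - <<'E'
from w import *
c=cap('scene','pics/s5.png')
# rectify mark neighbourhood onto plane z=11.5: plate x 35..85, y 90..125, 15 px/mm
x0,y0,s=35,90,15
src=np.float32([proj(c,[*P(a,b),12]) for a,b in((35,90),(85,90),(85,125),(35,125))]); dst=np.float32([(0,525),(750,525),(750,0),(0,0)])
w=cv2.warpPerspective(cv2.imread('pics/s5.png'),cv2.getPerspectiveTransform(src,dst),(750,525),flags=cv2.INTER_CUBIC); cv2.imwrite('pics/5c.png',w)
E
```

```text
clock: 11.68
tool_pos: [519.5, -3.3, 30.5]
tcp_rot: [-180.0, 0.1, -168.2]
contact_force: [-1.8, 0.6, 8.4]
grip_width: 7.8
```

View pics/5c.png

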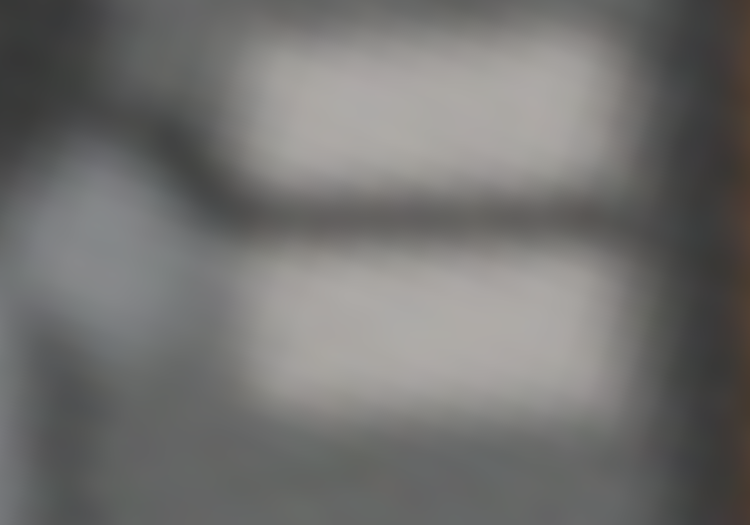

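In the rectified crop the line is at row 216 and the pointer centre is at about row 245, at 15 px/mm. That leaves 1.9 mm to go. The first pictures gave a travel of 42.7 mm against 40.9 mm moved, which leaves 1.8 mm, so the two agree. I'll move 1.8 mm more, release and move the arm aside to check from both cameras.

```bash
python3 -m inch '[{"xyz":[-0.36,1.8,0],"turn":0},{"xyz":[-0.36,1.8,0],"turn":0},{"xyz":[-0.36,1.8,0],"turn":0}]'
python3 -m inch '[{"xyz":[0,0,0],"turn":0},{"xyz":[0,0,0],"turn":0},{"xyz":[0,0,0],"turn":0},{"xyz":[0,0,60],"turn":0},{"xyz":[0,0,120],"turn":0},{"xyz":[0,0,120],"turn":0}]' 30
python3 -m inch '[{"xyz":[-40,180,60],"turn":0},{"xyz":[-40,180,60],"turn":0},{"xyz":[-80,300,60],"turn":0},{"xyz":[-80,300,60],"turn":0},{"xyz":[-80,300,60],"turn":0},{"xyz":[-80,300,60],"turn":0}]'
cat > rect.py <<'E'
from w import *
import sys
out=[]
for n in('scene','top'):
    f=f'pics/{n}{sys.argv[1]}.png'; c=cap(n,f); 
    src=np.float32([proj(c,[*P(a,b),12]) for a,b in((35,90),(85,90),(85,125),(35,125))]); dst=np.float32([(0,525),(750,525),(750,0),(0,0)])
    w=cv2.warpPerspective(cv2.imread(f),cv2.getPerspectiveTransform(src,dst),(750,525),flags=cv2.INTER_CUBIC); out.append(cv2.resize(w,(400,280)))
a=cv2.imread(f'pics/scene{sys.argv[1]}.png')[180:290,200:450]; b=cv2.imread(f'pics/top{sys.argv[1]}.png')[225:345,200:450]
f=lambda p:cv2.resize(p,(400,int(400*p.shape[0]/p.shape[1])),interpolation=cv2.INTER_CUBIC)
L=np.vstack(out);Rr=np.vstack([f(a),f(b)]);Rr=cv2.copyMakeBorder(Rr,0,L.shape[0]-Rr.shape[0],0,0,cv2.BORDER_CONSTANT)
cv2.imwrite(f'pics/r{sys.argv[1]}.png',np.hstack([L,Rr]))
E
python3 rect.py 6
```

```text
clock: 12.1
tool_pos: [519.2, -1.9, 30.5]
tcp_rot: [-179.9, 0.1, -168.3]
contact_force: [-2.5, -0.7, 8.0]
grip_width: 7.5
clock: 12.85
tool_pos: [521.3, -2.2, 154.5]
tcp_rot: [-179.8, 0.4, -168.2]
contact_force: [-0.1, 0.4, -0.4]
grip_width: 30.2
clock: 13.6
tool_pos: [436.7, 301.7, 208.7]
tcp_rot: [180.0, -0.0, -168.0]
contact_force: [0.9, -0.7, 0.7]
grip_width: 30.2
```

View pics/r6.png

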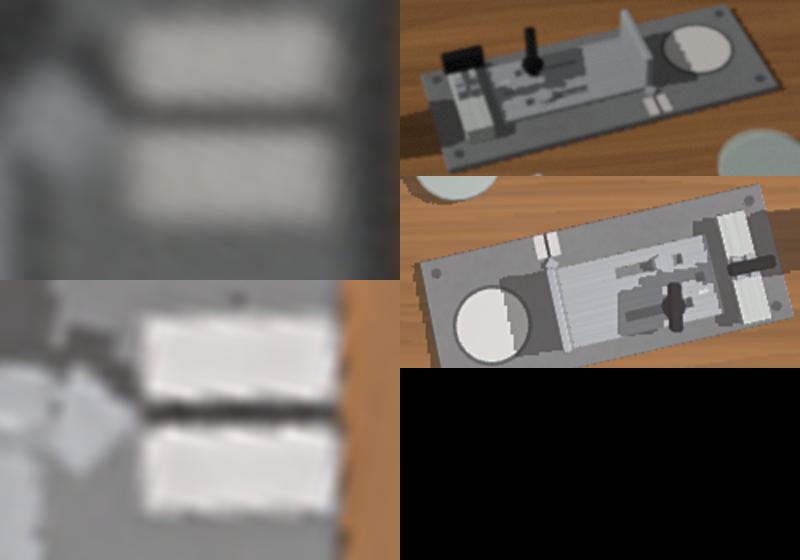

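```bash
cat > meas.py <<'E'
from w import *
import sys
for n in('top','scene'):
    f=f'pics/{n}{sys.argv[1]}.png'; d=np.load(f+'.npz'); c={k:d[k] for k in d}
    def rect(z,x0,x1):
        src=np.float32([proj(c,[*P(a,b),z]) for a,b in((x0,98),(x1,98),(x1,120),(x0,120))]); W=int((x1-x0)*20)
        return cv2.cvtColor(cv2.warpPerspective(c["pixels"],cv2.getPerspectiveTransform(src,np.float32([(0,440),(W,440),(W,0),(0,0)])),(W,440),flags=cv2.INTER_CUBIC),cv2.COLOR_RGB2GRAY).astype(float)
    Y=120-np.arange(440)/20
    p=rect(12,56,72).mean(1); k=(Y>107)&(Y<113.5); wt=np.clip(np.percentile(p[k],80)-p,0,None)*k; wt[wt<0.3*wt.max()]=0; print(n,'line',(wt*Y).sum()/wt.sum())
    for x in np.arange(45,51.5,1):
        g=rect(12.5,x,x+1).mean(1); m=g>(145 if n=='top' else 105); m&=(Y>103)&(Y<114.5)
        if m.any(): print(x,'edges',Y[m].min().round(1),Y[m].max().round(1),'mid',((Y[m].min()+Y[m].max())/2).round(2), 'max',g[m].max().round(), 'bg',np.median(g).round())
E
python3 meas.py 6
```

```text
top line 108.57399329853482
45.0 edges 103.0 113.6 mid 108.32 max 189.0 bg 169.0
46.0 edges 103.0 112.8 mid 107.9 max 189.0 bg 152.0
47.0 edges 103.0 112.0 mid 107.52 max 184.0 bg 139.0
48.0 edges 103.2 110.8 mid 107.02 max 187.0 bg 134.0
49.0 edges 104.2 110.0 mid 107.1 max 186.0 bg 132.0
50.0 edges 105.0 109.4 mid 107.25 max 178.0 bg 133.0
51.0 edges 104.8 108.8 mid 106.75 max 161.0 bg 141.0
scene line 110.4425207502981
45.0 edges 103.0 113.3 mid 108.18 max 126.0 bg 104.0
46.0 edges 103.2 112.1 mid 107.62 max 124.0 bg 100.0
47.0 edges 103.4 111.4 mid 107.4 max 120.0 bg 97.0
48.0 edges 103.4 110.3 mid 106.88 max 117.0 bg 97.0
49.0 edges 103.0 109.2 mid 106.15 max 118.0 bg 99.0
50.0 edges 103.0 108.9 mid 105.98 max 121.0 bg 108.0
51.0 edges 103.0 114.4 mid 108.75 max 128.0 bg 120.0
```

```bash
cat >> meas.py <<'E'
    print('gradient edges')
    for x in np.arange(46,51,.5):
        g=cv2.GaussianBlur(rect(12.5,x,x+.5).mean(1),(1,15),0) if 0 else np.convolve(rect(12.5,x,x+.5).mean(1),np.ones(9)/9,'same')
        k=(Y>102)&(Y<115); i0=np.where(k)[0]; pk=i0[np.argmax(np.where(abs(Y[i0]-107.5)<2.5,g[i0],0))]
        gr=np.gradient(g); up=[i for i in i0 if i<pk and Y[i]<Y[pk]+7]; dn=[i for i in i0 if i>pk and Y[i]>Y[pk]-6]
        a=Y[max(up,key=lambda i:gr[i])]; b=Y[min(dn,key=lambda i:gr[i])]; print(x,a.round(1),b.round(1),'mid',((a+b)/2).round(2))
E
python3 meas.py 6 | grep -v 'mid.*max'
```

```text
top line 108.57399329853482
gradient edges
46.0 112.0 102.0 mid 107.02
46.5 113.0 109.9 mid 111.43
47.0 112.8 103.4 mid 108.07
47.5 112.4 103.2 mid 107.8
48.0 111.2 103.0 mid 107.12
48.5 110.8 104.3 mid 107.57
49.0 110.2 104.3 mid 107.22
49.5 110.3 105.9 mid 108.1
50.0 110.2 105.8 mid 108.02
50.5 109.5 106.0 mid 107.72
scene line 110.4425207502981
gradient edges
46.0 113.8 103.6 mid 108.7
46.5 112.0 103.4 mid 107.7
47.0 111.8 103.6 mid 107.7
47.5 111.6 104.3 mid 107.98
48.0 111.4 102.5 mid 106.95
48.5 111.2 104.0 mid 107.55
49.0 111.0 103.8 mid 107.4
49.5 109.1 103.6 mid 106.38
50.0 109.0 103.6 mid 106.25
50.5 108.8 103.2 mid 106.0
```

From the top view the tip is about 0.8 mm short of the line centre (the last step moved only 1.4 mm of the 1.8 mm commanded). I'll regrip and nudge it.

```bash
python3 -m inch '[{"xyz":[40,-150,-60],"turn":0},{"xyz":[40,-150,-60],"turn":0},{"xyz":[79.8,-299.2,-60],"turn":0},{"xyz":[79.8,-299.2,-60],"turn":0},{"xyz":[79.8,-299.2,-60],"turn":0},{"xyz":[79.8,-299.2,-60],"turn":0},{"xyz":[79.8,-299.2,-120],"turn":0},{"xyz":[79.8,-299.2,-165],"turn":0},{"xyz":[79.8,-299.2,-180],"turn":0},{"xyz":[79.8,-299.2,-180],"turn":0}]'
python3 -m inch '[{"xyz":[0,0,0],"turn":0},{"xyz":[0,0,0],"turn":0},{"xyz":[0,0,0],"turn":0},{"xyz":[0,0,0],"turn":0},{"xyz":[0,0,0],"turn":0},{"xyz":[0,0,0],"turn":0}]' 0 40
```

```text
clock: 14.95
tool_pos: [517.7, -0.8, 29.0]
tcp_rot: [180.0, -0.1, -168.3]
contact_force: [-0.7, -0.7, -0.2]
grip_width: 30.5
clock: 15.7
tool_pos: [519.8, -1.1, 31.4]
tcp_rot: [-179.9, 0.2, -168.2]
contact_force: [-1.4, 0.1, 7.6]
grip_width: 7.1
```

```bash
python3 -m inch '[{"xyz":[0,0.2,0],"turn":0},{"xyz":[0,0.2,0],"turn":0}]'
python3 -m inch '[{"xyz":[0,0,0],"turn":0},{"xyz":[0,0,0],"turn":0},{"xyz":[0,0,0],"turn":0},{"xyz":[0,0,60],"turn":0},{"xyz":[0,0,120],"turn":0},{"xyz":[0,0,120],"turn":0}]' 30
python3 -m inch '[{"xyz":[-40,180,60],"turn":0},{"xyz":[-40,180,60],"turn":0},{"xyz":[-80,300,60],"turn":0},{"xyz":[-80,300,60],"turn":0},{"xyz":[-80,300,60],"turn":0},{"xyz":[-80,300,60],"turn":0}]'
python3 rect.py 7; python3 meas.py 7 | grep -v 'mid.*max'
```

```text
clock: 15.95
tool_pos: [519.8, -1.1, 31.4]
tcp_rot: [-179.9, 0.2, -168.2]
contact_force: [-2.1, -2.0, 8.0]
grip_width: 7.3
clock: 16.7
tool_pos: [521.1, -1.2, 154.6]
tcp_rot: [-179.8, 0.4, -168.2]
contact_force: [-0.0, -0.2, -1.0]
grip_width: 30.1
clock: 17.45
tool_pos: [436.5, 302.6, 208.7]
tcp_rot: [180.0, -0.0, -168.0]
contact_force: [0.4, 0.0, 0.1]
grip_width: 29.9
top line 108.57248248217498
gradient edges
46.0 111.8 102.0 mid 106.9
46.5 112.6 103.1 mid 107.82
47.0 113.0 104.0 mid 108.5
47.5 112.7 103.3 mid 108.0
48.0 112.2 104.3 mid 108.28
48.5 112.2 104.4 mid 108.28
49.0 111.0 105.9 mid 108.48
49.5 111.0 105.8 mid 108.4
50.0 110.8 105.8 mid 108.3
50.5 110.8 105.9 mid 108.32
scene line 110.44834427773255
gradient edges
46.0 113.9 105.0 mid 109.45
46.5 113.8 105.0 mid 109.4
47.0 113.4 106.4 mid 109.93
47.5 113.3 106.1 mid 109.7
48.0 113.1 106.6 mid 109.82
48.5 111.1 106.6 mid 108.82
49.0 109.4 106.4 mid 107.88
49.5 109.6 106.0 mid 107.82
50.0 109.6 105.6 mid 107.57
50.5 109.2 105.2 mid 107.22
```

View pics/r7.png

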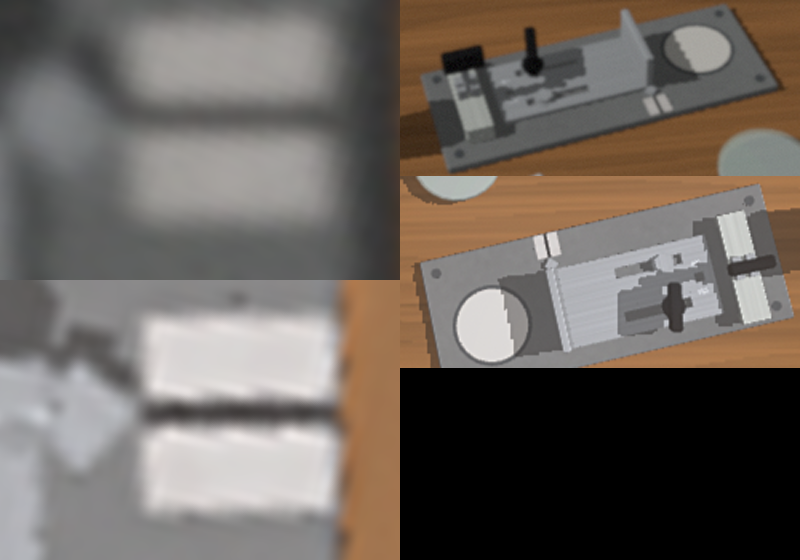

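From the top view the tip is at 108.35 mm and the line at 108.57 mm, so the stop is at the line to about 0.2 mm. The scene crop agrees and the pin is still out. Next is the wing knob.

```bash
python3 -m inch '[{"xyz":[82,-415,-55],"turn":-0.2},{"xyz":[82,-415,-55],"turn":-0.2},{"xyz":[82,-415,-55],"turn":-0.2},{"xyz":[82,-415,-55],"turn":-0.2},{"xyz":[82,-415,-55],"turn":-0.2},{"xyz":[82,-415,-55],"turn":-0.2},{"xyz":[82,-415,-55],"turn":-0.2},{"xyz":[82,-415,-55],"turn":-0.2},{"xyz":[82,-415,-55],"turn":-0.2},{"xyz":[82,-415,-55],"turn":-0.2}]' 36
python3 -c "
from h import *
cap('scene','pics/s8.png');im=cv2.imread('pics/s8.png')[120:290,160:440];cv2.imwrite('pics/s8c.png',cv2.resize(im,None,fx=2.5,fy=2.5))"
```

```text
clock: 18.8
tool_pos: [520.0, -115.0, 154.2]
tcp_rot: [180.0, 0.0, -179.7]
contact_force: [-0.7, 0.2, -1.1]
grip_width: 35.9
```

```bash
python3 -m inch '[{"xyz":[-1.5,2.6,-40],"turn":0},{"xyz":[-1.5,2.6,-80],"turn":0},{"xyz":[-1.5,2.6,-110],"turn":0},{"xyz":[-1.5,2.6,-124],"turn":0},{"xyz":[-1.5,2.6,-124],"turn":0},{"xyz":[-1.5,2.6,-124],"turn":0}]'
python3 -m inch '[{"xyz":[0,0,0],"turn":0},{"xyz":[0,0,0],"turn":0},{"xyz":[0,0,0],"turn":0},{"xyz":[0,0,0],"turn":0},{"xyz":[0,0,0],"turn":0},{"xyz":[0,0,0],"turn":0}]' 0 45
python3 -c "
from h import *
print(status.state()['ft_torque'])
cap('scene','pics/s9.png');im=cv2.imread('pics/s9.png')[120:290,160:440];cv2.imwrite('pics/s9c.png',cv2.resize(im,None,fx=2.5,fy=2.5))"
```

```text
clock: 19.6
tool_pos: [519.7, -113.2, 31.7]
tcp_rot: [-180.0, 0.1, -179.7]
contact_force: [-0.2, -0.6, 1.0]
grip_width: 36.3
clock: 20.35
tool_pos: [519.6, -112.7, 31.4]
tcp_rot: [180.0, 0.1, -179.7]
contact_force: [-0.8, 3.6, 6.8]
grip_width: 11.4
[ 0.72589755  0.14754281 -0.05499178]
```

View pics/s9c.png

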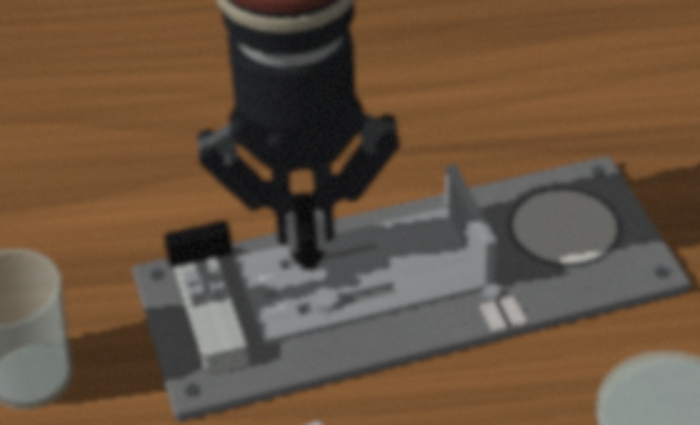

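The wing is between the pads. Turning it clockwise.

```bash
t(){ python3 -c "
from bench import status
s=status.state();print('Tz',s['ft_torque'].round(2),s['tcp_rot'][2].round(1))"; }
python3 -m inch '[{"xyz":[0,0,0],"turn":-0.14},{"xyz":[0,0,0],"turn":-0.28},{"xyz":[0,0,0],"turn":-0.42},{"xyz":[0,0,0],"turn":-0.56},{"xyz":[0,0,0],"turn":-0.7},{"xyz":[0,0,0],"turn":-0.8}]' 0 60; t
python3 -m inch '[{"xyz":[0,0,0],"turn":-0.1},{"xyz":[0,0,0],"turn":-0.2},{"xyz":[0,0,0],"turn":-0.3},{"xyz":[0,0,0],"turn":-0.4},{"xyz":[0,0,0],"turn":-0.4}]'; t
python3 -m inch '[{"xyz":[0,0,0],"turn":-0.04},{"xyz":[0,0,0],"turn":-0.08},{"xyz":[0,0,0],"turn":-0.08}]'; t
```

```text
clock: 21.15
tool_pos: [519.3, -113.3, 31.5]
tcp_rot: [180.0, 0.1, 134.2]
contact_force: [-3.0, 0.2, 7.0]
grip_width: 10.9
Tz [0.06 0.64 0.12] 134.2
clock: 21.78
tool_pos: [519.0, -113.4, 31.5]
tcp_rot: [180.0, 0.1, 111.4]
contact_force: [-3.6, -0.5, 7.2]
grip_width: 11.0
Tz [-0.05  1.   -0.05] 111.4
clock: 22.15
tool_pos: [519.0, -113.5, 31.5]
tcp_rot: [180.0, 0.1, 106.9]
contact_force: [-5.1, 0.1, 8.2]
grip_width: 11.0
Tz [-0.05  1.1  -0.05] 106.9
```

```bash
t(){ python3 -c "
from bench import status
s=status.state();print('Tz',s['ft_torque'].round(2),s['tcp_rot'][2].round(1))"; }
python3 -m inch '[{"xyz":[0,0,0],"turn":-0.03},{"xyz":[0,0,0],"turn":-0.03},{"xyz":[0,0,0],"turn":-0.03}]' ; t
python3 -m inch '[{"xyz":[0,0,0],"turn":-0.04},{"xyz":[0,0,0],"turn":-0.04},{"xyz":[0,0,0],"turn":-0.04}]' ; t
```

```text
clock: 22.52
tool_pos: [518.9, -113.5, 31.5]
tcp_rot: [-180.0, 0.1, 105.3]
contact_force: [-5.5, -0.4, 9.2]
grip_width: 11.4
Tz [-0.09  1.11  0.49] 105.3
clock: 22.9
tool_pos: [518.9, -113.4, 31.5]
tcp_rot: [-180.0, 0.1, 103.1]
contact_force: [-5.1, -0.8, 7.0]
grip_width: 11.0
Tz [-0.14  1.19  1.53] 103.1
```

The torque rose to 1.5 N m at a clamp angle of about 1.5 rad, so the knob is at its stop. I'll relax slightly, release and retreat.

```bash
python3 -m inch '[{"xyz":[0,0,0],"turn":0.03},{"xyz":[0,0,0],"turn":0.03}]'
python3 -m inch '[{"xyz":[0,0,0],"turn":0},{"xyz":[0,0,0],"turn":0},{"xyz":[0,0,0],"turn":0},{"xyz":[0,0,60],"turn":0},{"xyz":[0,0,120],"turn":0},{"xyz":[0,0,120],"turn":0}]' 30
python3 -m inch '[{"xyz":[-40,180,60],"turn":0},{"xyz":[-40,180,60],"turn":0},{"xyz":[-80,300,60],"turn":0},{"xyz":[-82,415,60],"turn":0},{"xyz":[-82,415,60],"turn":0},{"xyz":[-82,415,60],"turn":0},{"xyz":[-82,415,60],"turn":0},{"xyz":[-82,415,60],"turn":0}]'
python3 rect.py 9; python3 meas.py 9 | grep -v 'mid.*max' | head -12
```

```text
clock: 23.15
tool_pos: [518.9, -113.5, 31.5]
tcp_rot: [-180.0, 0.1, 104.8]
contact_force: [-4.7, -0.2, 8.4]
grip_width: 11.4
clock: 23.9
tool_pos: [521.5, -114.2, 155.6]
tcp_rot: [179.6, 0.3, 104.7]
contact_force: [0.6, -0.1, -0.2]
grip_width: 29.8
clock: 24.9
tool_pos: [435.3, 305.1, 209.2]
tcp_rot: [-179.9, -0.0, 104.9]
contact_force: [-0.3, -0.3, -0.2]
grip_width: 30.0
top line 108.57326924684551
gradient edges
46.0 111.8 102.0 mid 106.9
46.5 112.2 103.1 mid 107.65
47.0 113.0 104.0 mid 108.5
47.5 112.6 104.0 mid 108.32
48.0 112.0 104.4 mid 108.2
48.5 111.9 104.4 mid 108.12
49.0 111.0 106.0 mid 108.5
49.5 111.0 105.9 mid 108.45
50.0 110.9 105.9 mid 108.4
50.5 110.8 106.6 mid 108.65
```

View pics/r9.png

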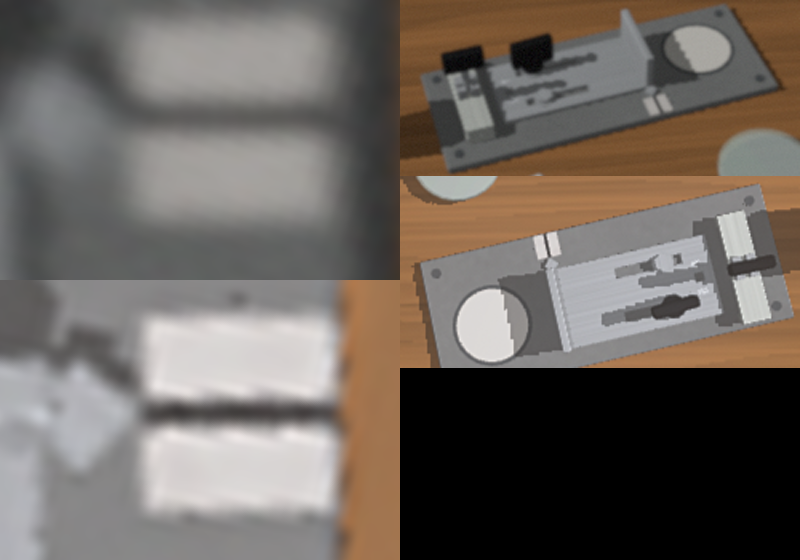

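The knob lies along plate y, the pin is resting out, and the pointer is still at the line (108.4 against 108.57 mm). I'll check that the loose objects haven't moved and hand in.

```bash
python3 - <<'E'
from h import *
a=cv2.imread('pics/scene1.png');b=cv2.imread('pics/scene9.png')
for n,(x,y,w,h) in dict(beaker=(135,215,60,72),box=(232,285,80,62),dish=(395,258,70,56)).items():
    A,B=[cv2.cvtColor(i[y:y+h,x:x+w],cv2.COLOR_BGR2GRAY).astype(np.float32) for i in(a,b)]
    print(n,cv2.phaseCorrelate(A,B),abs(A-B).mean())
env.job_done()
E
```

```text
beaker ((-0.06602596878979128, -0.06884513320299135), 0.9793364776505364) 1.300463
box ((-0.05356986030631816, -0.01004904304073051), 1.056226823106408) 1.296371
dish ((0.028341130585651797, 0.02756463304324086), 0.9304973930120468) 1.2719388
the job is handed in; nothing more can be done
```

The stop is set to its mark and clamped, with the pin resting out, and I handed the job in at about 25 s on the robot's clock.

- **Pin:** I pulled it up, gave it a clockwise quarter turn and lowered it into its notch. The last pictures show it resting turned. I did not measure its height, but the stop slid freely afterwards.
- **Stop:** I slid it about 43 mm to the line. The first placing was about 0.8 mm short, so I regripped and nudged it. After clamping, the top view puts the pointer tip at about 108.4 mm and the line at 108.57 mm along the plate.
- **Wing knob:** I turned it clockwise until the torque rose to 1.5 N m, at a clamp angle of about 1.5 rad, where its stop is. The pointer did not shift when it clamped.
- **Loose objects:** The beaker, slide box and dish moved less than 0.1 px in the scene camera between the first and last pictures. The arm was clear of everything at hand-in.

One check disagreed: the automatic edge reading of the pointer in the blurrier scene view came out noisy, up to 3 mm short near the tip. I relied on the sharper top view. By eye, both rectified crops show the tip at the line.

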